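# Lay out the chocolate tasting board

### The arm

A 6-joint arm with a two-finger parallel gripper is mounted at the origin on the work surface. World frame = base frame: x ahead of the robot, y to its left, z up, the work surface at z = 0. Lengths are in m, angles in rad, forces in N, time in s.
With the tool pointing down it reaches from about 0.4 to 0.825 m from the base axis. Payload 7 kg.
Tool frame: the origin (TCP) lies on the centre line of the jaws, within the pads' length; the fingertips stand 14 mm ahead of it and the grasp point (between the pads) lies 5 mm behind it; z points along the fingers, y is the line along which they close (so a half turn about z gives the same grasp; the last joint's range is limited). The gripper opens to 88 mm and grips with 3 to 60 N. Pads are 19 mm wide; open, the fingers measure 130 mm over their backs; the gripper's body (78 mm by 193 mm) begins 47 mm behind the grasp point.
Start: joints at [-0.853, 0.359, 0.012, 0, -1.224, -0.288], TCP at [0.281, -0.614, 0.241] pointing down, gripper open.
Joint ranges: [-3.07, 3.07], [-1.43, 2.12], [-1.02, 1.25], [-3.03, 1.67], [-3.05, -0], [-3.03, 3.03]. Speed limits (rad/s): [2.39, 2.39, 3.01, 3.14, 3.14, 3.14].

### API

Orientations are given as [roll, pitch, yaw] about the fixed x, y, z axes, in that order (R = Rz(yaw) Ry(pitch) Rx(roll)).
In Python, from station import arm gives the robot as it stands.
- The arm moves only by the tool move_arm, never from a script. Its argument "rows" is a list of rows, each an object with "translation": the shift along the tool's x, y, z in cm, a list of three; "rot": the turn, a rotation vector about the tool's x, y, z in degrees, a list of three; "hand": the closure, from 0 (fully open) to 1 (shut). A call has 1 to 8 rows; each row is the pose to reach, as a shift and turn from the pose commanded when the call began, along the tool's axes at that moment; what a row does not reach only later rows make up. A row lasts 1/12 s, in which the tool goes at most 41.7 mm and 7.16 degrees, less where a joint would pass 70% of its speed; a pose out of reach is approached as far as the arm can. A call with a gripper value outside its range is refused whole. The fingers move at their own pace and stop on an object; "squeeze" is the grip in N (left out, the last holds). Time passes only in rows, so rows that repeat a pose let the fingers close. It gives the time, the measured TCP pose, the force, the opening and the grip force at its end, in the units of the state.
- arm.get_state(): the state, without advancing time (a new reading comes with each control period).
- arm.grab_frame(name): name is "scene" or "top"; returns (picture, depth): 400x640x3 uint8, red, green, blue; 400x640 float32, m along the optical axis (not along the pixel's ray), 0 where there is no reading.
- arm.camera_params(name): a dict with "vfov" (degrees; the focal length in pixels is half the picture's height over the tangent of half this angle, whatever the lens; pixels are square), "cx", "cy" (the principal point, pixels), "position" and "orientation" of the camera in the world. Camera axes: x right, y down, z forward; pixel columns grow to the right and rows downward; lengths in m; the calibration is good to about 2 mm. A picture is of the moment at which its call begins. camera_params takes no time and is no camera call.
- arm.job_done(): hands the job in; it is judged then, once.
Trained networks look in the newest picture that a camera, given by its name, has taken for a name from the list of things; names that differ only in an ending like _2 or _b are one class to them, and where a whole thing is asked for, a point or a joint stands for the part that bears it (a point fixed in the world has none). Each returns a list of dicts, best first, with "p" (0 to 1); they miss things now and then, are a little off and sometimes report something else, mostly with a low value. They report only what shows in the picture. A call takes as long as a camera call.
- arm.search_frame(label, camera): "point" ([x, y, z] in m, in the coordinates of the camera as it stood for that picture, good to about 4 mm: the middle of the surface that is visible of it).
- arm.pinpoint(label, camera): "point" ([x, y, z] in m, in the coordinates of the camera as it stood for that picture, good to about 4 mm: a listed point, or the origin of a listed thing).
The state is a dict: "t": time; "q": joint angles; "qd": joint speeds; "joint_efforts": joint torques, N m; "eef_pos": TCP position; "ee_rot": TCP orientation; "force": force on the tool from outside, world axes, zero at the start; "moment": the same for the moment, N m; "width": finger opening in m; "gripper_force": force on a finger pad.
Only numpy, scipy, OpenCV 4.12 (cv2) and the standard library are available. Lean on these libraries where they do the work, as an engineer would, in place of code of your own. Each camera call takes 0.05 s, during which the arm holds its last target. There are 200 camera calls.

### The job

Lay out the chocolate tasting board: put the four chocolate macarons into the board's four white dishes in order of shade, the palest (ivory) in the dish next to the handle, then the caramel, then the milk-brown, and the darkest in the dish at the far end. Each lies flat inside its own dish, right way up; they are brittle, so set them down rather than drop them, and leave the pink and green macarons where they are.

Things in the scene. Friction and masses are not known exactly. Their poses are not given: they have to be found in the camera images.
- macaron_ivory: Ivory-cream (white chocolate) macaron, the palest of the four chocolate macarons. Round, lying flat, 44 mm across at its widest (from 5 to 21 mm above its underside; the domed shells round in above and below), 26 mm tall, rigid, about 22 g, loose on the counter at the start. Origin: centre of its underside, z up.
- macaron_caramel: Golden caramel (blond chocolate) macaron, second palest. Round, lying flat, 44 mm across at its widest (from 5 to 21 mm above its underside; the domed shells round in above and below), 26 mm tall, rigid, about 22 g, loose on the counter at the start. Origin: centre of its underside, z up.
- macaron_milk: Mid-brown (milk chocolate) macaron, second darkest. Round, lying flat, 44 mm across at its widest (from 5 to 21 mm above its underside; the domed shells round in above and below), 26 mm tall, rigid, about 22 g, loose on the counter at the start. Origin: centre of its underside, z up.
- macaron_dark: Blackish brown (dark chocolate) macaron, the darkest. Round, lying flat, 44 mm across at its widest (from 5 to 21 mm above its underside; the domed shells round in above and below), 26 mm tall, rigid, about 22 g, loose on the counter at the start. Origin: centre of its underside, z up.
- macaron_pink: Raspberry-pink macaron, a bystander. Round, lying flat, 44 mm across at its widest (from 5 to 21 mm above its underside; the domed shells round in above and below), 26 mm tall, rigid, about 22 g, loose on the counter at the start. Origin: centre of its underside, z up. Not part of the tasting.
- macaron_green: Pistachio-green macaron, a bystander. Round, lying flat, 44 mm across at its widest (from 5 to 21 mm above its underside; the domed shells round in above and below), 26 mm tall, rigid, about 22 g, loose on the counter at the start. Origin: centre of its underside, z up. Not part of the tasting.
- dish_1: White dish next to the handle of the tasting board, made as the other three. The board is a fixed dark wood paddle, blade 284 x 86 x 16 mm, at any angle; four dishes in a row 66 mm apart; handle 34 mm wide, ending 200 mm from the row's middle, beyond this dish. Origin: centre of its underside, at the board's top; x axis along the board towards the handle, z up.
- dish_2: Second dish from the handle. Round white porcelain, fixed in the board, 62 mm across the rim, floor 53 mm across. Origin: centre of its underside, at the board's top (16 mm over the counter); floor 2 mm, rim top 6 mm above the origin. x axis along the board towards the handle, z up.
- dish_3: Third dish from the handle. Round white porcelain, fixed in the board, 62 mm across the rim, floor 53 mm across. Origin: centre of its underside, at the board's top (16 mm over the counter); floor 2 mm, rim top 6 mm above the origin. x axis along the board towards the handle, z up.
- dish_4: Dish at the board's far end from the handle. Round white porcelain, fixed in the board, 62 mm across the rim, floor 53 mm across. Origin: centre of its underside, at the board's top (16 mm over the counter); floor 2 mm, rim top 6 mm above the origin. x axis along the board towards the handle, z up.

How it is judged:
At the end, for the whole second after the job is handed in: Each of the four macarons rests released, still, right way up and flat (within 7 degrees) on its dish's floor, centre within 10 mm of the dish's: ivory in dish_1, caramel in dish_2, milk in dish_3, dark in dish_4. The pink and green ones lie within 15 mm of where they started (horizontal distance between macaron_ivory and dish_1 below 0.01 m and z of macaron_ivory in the frame of dish_1 below 0.005 m and angle between each of macaron_ivory, macaron_caramel, macaron_milk, macaron_dark's own z axis and vertical below 0.12 rad and linear speed of each of macaron_ivory, macaron_caramel, macaron_milk, macaron_dark below 0.02 m/s and contact force between each of macaron_ivory, macaron_caramel, macaron_milk, macaron_dark and the fingers below 0.05 N and horizontal distance between macaron_caramel and dish_2 below 0.01 m and z of macaron_caramel in the frame of dish_2 below 0.005 m and horizontal distance between macaron_milk and dish_3 below 0.01 m and z of macaron_milk in the frame of dish_3 below 0.005 m and horizontal distance between macaron_dark and dish_4 below 0.01 m and z of macaron_dark in the frame of dish_4 below 0.005 m and distance of each of macaron_pink, macaron_green from where it was at the start of the episode below 0.015 m); the robot touches nothing.
It fails at once if a chocolate macaron is dropped or thrown (faster than 0.8 m/s out of the fingers, about 33 mm of fall) ((contact force between macaron_ivory and the fingers below 0.01 N and linear speed of macaron_ivory above 0.8 m/s) or (contact force between macaron_caramel and the fingers below 0.01 N and linear speed of macaron_caramel above 0.8 m/s) or (contact force between macaron_milk and the fingers below 0.01 N and linear speed of macaron_milk above 0.8 m/s) or (contact force between macaron_dark and the fingers below 0.01 N and linear speed of macaron_dark above 0.8 m/s)).
It fails at once if the pink or the green macaron is moved by more than 15 mm (distance of any of macaron_pink, macaron_green from where it was at the start of the episode above 0.015 m).
It also fails if it takes over 99 s, if anything falls off the work surface, if the arm or the gripper's body presses on something with over 40 N, if the wrist force passes 120 N, or if a joint passes its speed limit or range.

## Working session

There is one attempt and no reset: what is moved stays moved. The work goes in short steps, Python scripts to look and compute and a tool call to move; the robot and the scene stay as the last step left them, time stands still between calls to the robot, and variables do not carry over. Pictures are saved under pics/ and viewed, at most 14 in all, crops included, and the job is handed in when it is done.

Besides the shell and the picture viewer there is one more tool, called after "Request:" as a command line: name --argument value ..., lists and objects as JSON in quotes. move_arm: Moves the arm, as the interface text tells. Its arguments: {"type":"object","properties":{"rows":{"type":"array","items":{"type":"object","properties":{"translation":{"type":"array","items":{"type":"number"}},"rot":{"type":"array","items":{"type":"number"}},"hand":{"type":"number"}}}},"squeeze":{"type":"number"}},"required":["rows"]}

```bash
ls; mkdir -p pics; cat > h.py <<'E'
import numpy as np, cv2
from station import arm
from scipy.spatial.transform import Rotation as R
def cam(n):
    p=arm.camera_params(n); f=200/np.tan(np.radians(p['vfov'])/2)
    o=np.array(p['orientation'],float)
    if o.shape==(3,3): M=o
    elif o.size==4: M=R.from_quat(o).as_matrix()
    else: M=R.from_euler('xyz',o).as_matrix()
    return p,f,M,np.array(p['position'])
def w(n,pt):
    p,f,M,t=cam(n); return M@np.array(pt)+t
def px(n,pw):
    p,f,M,t=cam(n); c=M.T@(np.array(pw)-t); return f*c[0]/c[2]+p['cx'],f*c[1]/c[2]+p['cy']
def unproj(n,u,v,d):
    p,f,M,t=cam(n); return M@np.array([(u-p['cx'])/f*d,(v-p['cy'])/f*d,d])+t
def onplane(n,u,v,z):
    p,f,M,t=cam(n); r=M@np.array([(u-p['cx'])/f,(v-p['cy'])/f,1]); return t+r*(z-t[2])/r[2]
E
python3 - <<'E'
from h import *
for n in ['top','scene']:
    print(n,arm.camera_params(n))
    im,d=arm.grab_frame(n); cv2.imwrite(f'pics/{n}0.png',im[:,:,::-1]); np.save(f'{n}0.npy',d)
    for l in ['macaron_ivory','macaron_caramel','macaron_milk','macaron_dark','macaron_pink','macaron_green','dish_1']:
        for r in arm.pinpoint(l,n)[:6]:
            q=w(n,r['point']); print(l,round(r['p'],2),q.round(3),np.round(px(n,q)))
print(arm.get_state())
E
```

```text
pics
top {'vfov': 56.07831578726901, 'cx': 315.86201455557324, 'cy': 199.52654713522313, 'position': array([ 0.43823774, -0.01307097,  0.90864266]), 'orientation': array([-3.01769631,  0.02947554, -1.55213175])}
macaron_ivory 0.62 [ 0.629 -0.285  0.001] [440. 170.]
macaron_caramel 0.58 [ 0.423 -0.269 -0.004] [434. 255.]
macaron_milk 0.7 [ 0.56  -0.368  0.   ] [475. 198.]
macaron_dark 0.77 [ 0.541  0.409 -0.002] [157. 201.]
macaron_dark 0.59 [ 0.638  0.271 -0.002] [214. 164.]
macaron_pink 0.71 [ 0.577 -0.004  0.015] [324. 188.]
macaron_pink 0.69 [ 0.54   0.407 -0.002] [158. 202.]
macaron_pink 0.6 [0.636 0.27  0.001] [214. 164.]
macaron_green 0.79 [ 0.463  0.262 -0.001] [214. 234.]
dish_1 0.98 [0.51  0.002 0.015] [321. 216.]
dish_1 0.95 [0.447 0.009 0.018] [318. 242.]
dish_1 0.75 [ 0.574 -0.005  0.016] [324. 189.]
dish_1 0.55 [ 0.639 -0.015  0.014] [329. 163.]
scene {'vfov': 46.70131622701547, 'cx': 324.09275658055503, 'cy': 190.00788897037486, 'position': array([ 1.02766028, -0.73388103,  0.83036094]), 'orientation': array([-2.2928538 ,  0.01070051,  0.58250478])}
macaron_ivory 0.85 [
[... 712 characters left out ...]
0.5 [0.445 0.015 0.015] [300. 185.]
{'t': 0.8, 'q': array([-8.52929963e-01,  3.58562186e-01,  1.18934836e-02,  2.42934937e-05,
       -1.22406876e+00, -2.88048635e-01]), 'qd': array([ 0.00052558,  0.00030812,  0.00043215, -0.00033836,  0.00134743,
       -0.00015149]), 'joint_efforts': array([ 2.43767769e-03, -5.82283401e+01,  2.93287665e+01,  7.00187936e+00,
        1.26229358e-02, -1.78988591e-05]), 'eef_pos': array([ 0.28121737, -0.6136168 ,  0.24058726]), 'ee_rot': array([-3.14152972e+00, -5.18457159e-06, -2.71176667e+00]), 'force': array([ 0.27422953, -0.26233445,  0.00351925]), 'moment': array([-0.01668932, -0.02586321,  0.00751618]), 'gripper_force': 0.0, 'width': 0.08722207696047304}
```

View pics/top0.png

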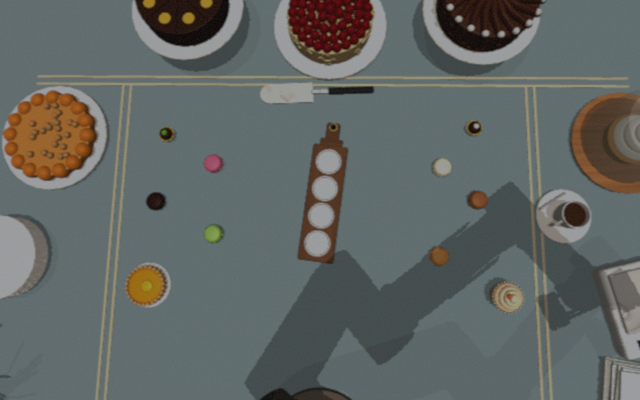

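View pics/scene0.png

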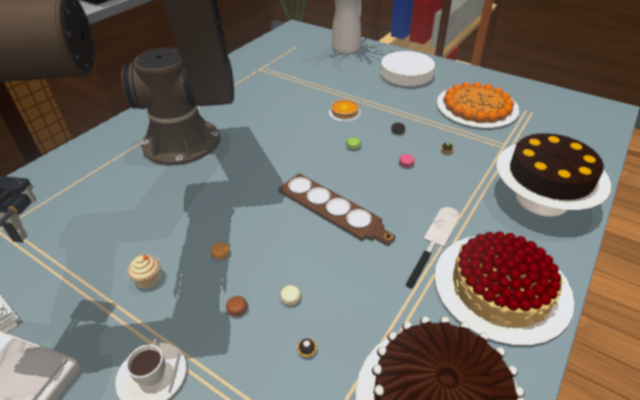

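The top view shows the handle's end at about (333,128), so dish_1 is the dish at (329,163) and dish_4 the one at (317,243). The macarons are ivory (442,167), milk (478,200), caramel (440,256) and dark (156,201). Pink is at (213,163) and green at (213,233). Next I triangulate blob centroids from the two views.

```bash
cat > m.py <<'E'
from h import *
G={'ivory':(.632,-.283,.013),'caramel':(.423,-.269,.013),'milk':(.558,-.367,.013),'dark':(.542,.408,.013),'pink':(.636,.271,.013),'green':(.465,.262,.013),
'd1':(.643,-.014,.02),'d2':(.576,-.004,.02),'d3':(.511,.005,.02),'d4':(.446,.012,.02)}
def cent(n,im,g,r):
    p,f,M,t=cam(n); c=M.T@(np.array(g)-t); rp=f*r/c[2]
    u,v=px(n,g); s=8; h=int(rp*1.7)+2; x0,y0=int(u)-h,int(v)-h
    w_=cv2.resize(im[y0:y0+2*h,x0:x0+2*h],None,fx=s,fy=s,interpolation=cv2.INTER_CUBIC)
    lab=cv2.cvtColor(w_,cv2.COLOR_RGB2LAB).astype(float)
    k=lab.shape[0]//2; fg=np.median(lab[k-16:k+16,k-16:k+16].reshape(-1,3),axis=0)
    yy,xx=np.mgrid[:2*h*s,:2*h*s]; rad=np.hypot(xx-k,yy-k)
    bgs=lab[rad>rp*1.45*s].reshape(-1,3).astype(np.float32)
    _,_,C=cv2.kmeans(bgs,2,None,(3,20,.1),2,cv2.KMEANS_PP_CENTERS)
    wt=np.array([.6,1,1])
    m=np.linalg.norm((lab-fg)*wt,axis=2)<np.min([np.linalg.norm((lab-c)*wt,axis=2) for c in C],axis=0)
    nl,L,st,ce=cv2.connectedComponentsWithStats(m.astype(np.uint8))
    i=np.argmin([9e9]+[np.linalg.norm(ce[j]-k)-.2*np.sqrt(st[j,4]) for j in range(1,nl)])
    return (ce[i]+.5)/s-.5+[x0,y0],2*np.sqrt(st[i,4]/np.pi)/s/f*c[2]*1000
def tri(a,b):
    A=[];B=[]
    for n,(u,v) in (('top',a),('scene',b)):
        p,f,M,t=cam(n); r=M@np.array([(u-p['cx'])/f,(v-p['cy'])/f,1]); r/=np.linalg.norm(r)
        P=np.eye(3)-np.outer(r,r); A.append(P);B.append(P@t)
    return np.linalg.lstsq(np.vstack(A),np.hstack(B),rcond=None)[0]
def measure(T,S,names=G):
    for k in names:
        g=G[k]; r=.031 if k[0]=='d' and k[1].isdigit() else .022; z=.0215 if r>.03 else .013
        a,da=cent('top',T,g,r); b,db=cent('scene',S,g,r)
        print(k,'tri',tri(a,b).round(4),'top',onplane('top',*a,z)[:2].round(4),'sc',onplane('scene',*b,z)[:2].round(4),'dia',round(da,1),round(db,1))
E
python3 - <<'E'
from m import *
measure(cv2.imread('pics/top0.png')[:,:,::-1],cv2.imread('pics/scene0.png')[:,:,::-1])
E
```

```text
ivory tri [ 0.6336 -0.2855  0.02  ] top [ 0.6344 -0.2882] sc [ 0.6309 -0.2811] dia 39.2 37.4
caramel tri [ 0.4215 -0.2738  0.0139] top [ 0.4209 -0.2746] sc [ 0.4216 -0.2729] dia 43.2 41.1
milk tri [ 0.5552 -0.3678  0.016 ] top [ 0.5551 -0.3695] sc [ 0.554 -0.366] dia 41.9 38.7
dark tri [0.5414 0.4076 0.0102] top [0.5402 0.4054] sc [0.5437 0.4049] dia 45.1 42.4
pink tri [0.6365 0.2702 0.0157] top [0.636  0.2701] sc [0.6359 0.2747] dia 44.0 37.9
green tri [0.4646 0.261  0.019 ] top [0.4639 0.2621] sc [0.4612 0.2694] dia 40.6 32.5
d1 tri [ 0.6427 -0.0118  0.0195] top [ 0.6415 -0.0124] sc [ 0.6444 -0.0129] dia 56.2 47.1
d2 tri [ 0.5772 -0.0046  0.0197] top [ 0.5761 -0.0053] sc [ 0.579  -0.0055] dia 54.6 45.8
d3 tri [0.5116 0.0036 0.0195] top [0.5106 0.0029] sc [0.5137 0.0025] dia 53.8 44.6
d4 tri [0.4464 0.0117 0.0197] top [0.4456 0.0111] sc [0.4484 0.0106] dia 56.3 44.7
```

Both views agree: macaron centres come out at z about 13–20 mm, dishes about 19.5 mm, spacing 66 mm and board angle −6.8°. I'll grasp with the fingers closing across the board, starting with milk.

```bash
cat > go.py <<'E'
import sys
from h import *
T={'ivory':(.633,-.285),'caramel':(.4215,-.2735),'milk':(.5548,-.3675),'dark':(.5418,.4065),
'd1':(.6427,-.0121),'d2':(.5772,-.0042),'d3':(.5116,.0036),'d4':(.4461,.0115)}
def go():
    s=arm.get_state(); Rm=R.from_euler('xyz',s['ee_rot']).as_matrix(); p=np.array(s['eef_pos'])
    for a in sys.argv[1:]:
        k,z=a.split(','); tgt=np.array([*T[k],float(z)])
        print(a,(Rm.T@(tgt-p)*100).round(2))
    tr=R.from_euler('xyz',[np.pi,0,np.radians(173.17)])
    print('t',s['t'],p.round(4),'rot',np.degrees((R.from_matrix(Rm).inv()*tr).as_rotvec()).round(2),'w',round(s['width'],4),s['gripper_force'],'F',s['force'].round(1))
go()
E
python3 go.py milk,.24 milk,.10
```

```text
milk,.24 [-35.13  10.97   0.06]
milk,.10 [-35.13  10.97  14.06]
t 0.8 [ 0.2812 -0.6136  0.2406] rot [-0.    0.   31.46] w 0.0872 0.0 F [ 0.3 -0.3  0. ]
```

Request:
move_arm --rows '[{"translation":[-35.1,11.0,0],"rot":[0,0,31.5],"hand":0},{"translation":[-35.1,11.0,0],"rot":[0,0,31.5],"hand":0},{"translation":[-35.1,11.0,0],"rot":[0,0,31.5],"hand":0},{"translation":[-35.1,11.0,0],"rot":[0,0,31.5],"hand":0},{"translation":[-35.1,11.0,0],"rot":[0,0,31.5],"hand":0},{"translation":[-35.1,11.0,7],"rot":[0,0,31.5],"hand":0},{"translation":[-35.1,11.0,14],"rot":[0,0,31.5],"hand":0},{"translation":[-35.1,11.0,14],"rot":[0,0,31.5],"hand":0}]'

```text
t: 1.47
eef_pos: [0.5063, -0.4115, 0.167]
ee_rot: [-3.141, 0.003, 3.023]
force: [1.3, -1.0, -1.0]
width: 0.0878
gripper_force: 0.0
```

```bash
python3 go.py milk,.1 milk,.0215
```

```text
milk,.1 [-4.27  4.95  6.71]
milk,.0215 [-4.25  4.96 14.56]
t 1.4667 [ 0.5063 -0.4115  0.167 ] rot [-0.06  0.2   0.01] w 0.0878 0.0 F [ 1.3 -1.  -1. ]
```

Request:
move_arm --rows '[{"translation":[-3.5,4,6],"hand":0,"rot":[0,0,0]},{"translation":[-3.5,4,6],"hand":0,"rot":[0,0,0]},{"translation":[-3.5,4,6],"hand":0,"rot":[0,0,0]},{"translation":[-3.5,4,6],"hand":0,"rot":[0,0,0]},{"translation":[-3.5,4,6],"hand":0,"rot":[0,0,0]}]'

```text
t: 1.88
eef_pos: [0.544, -0.3774, 0.1066]
ee_rot: [-3.141, -0.0, 3.022]
force: [-1.0, 0.0, 0.5]
width: 0.0875
gripper_force: 0.0
```

```bash
python3 go.py milk,.1 milk,.0215
```

```text
milk,.1 [-0.95  1.11  0.66]
milk,.0215 [-0.95  1.12  8.51]
t 1.8833 [ 0.544  -0.3774  0.1066] rot [-0.02 -0.    0.  ] w 0.0875 0.0 F [-1.   0.   0.5]
```

Request:
move_arm --rows '[{"translation":[-0.95,1.1,3],"rot":[0,0,0],"hand":0},{"translation":[-0.95,1.1,6],"rot":[0,0,0],"hand":0},{"translation":[-0.95,1.1,8.0],"rot":[0,0,0],"hand":0},{"translation":[-0.95,1.1,8.5],"rot":[0,0,0],"hand":0},{"translation":[-0.95,1.1,8.5],"rot":[0,0,0],"hand":0.3},{"translation":[-0.95,1.1,8.5],"rot":[0,0,0],"hand":0.8},{"translation":[-0.95,1.1,8.5],"rot":[0,0,0],"hand":0.8},{"translation":[-0.95,1.1,8.5],"rot":[0,0,0],"hand":0.8}]' --squeeze 8

```text
t: 2.55
eef_pos: [0.5554, -0.3682, 0.0235]
ee_rot: [-3.141, 0.003, 3.021]
force: [0.0, 0.0, -0.2]
width: 0.0661
gripper_force: 0.0
```

```bash
python3 go.py d3,.12 d3,.0405
```

```text
d3,.12 [ 8.78 36.38 -9.71]
d3,.0405 [ 8.81 36.39 -1.76]
t 2.55 [ 0.5554 -0.3682  0.0235] rot [-0.05  0.18 -0.06] w 0.0661 0.0 F [ 0.   0.  -0.2]
```

Request:
move_arm --rows '[{"translation":[0,0,0.1],"rot":[0,0,0],"hand":0.8},{"translation":[0,0,0.1],"rot":[0,0,0],"hand":0.8},{"translation":[0,0,0.1],"rot":[0,0,0],"hand":0.8},{"translation":[0,0,0.1],"rot":[0,0,0],"hand":0.8},{"translation":[0,0,0.1],"rot":[0,0,0],"hand":0.8},{"translation":[0,0,0.1],"rot":[0,0,0],"hand":0.8}]'

```text
t: 3.05
eef_pos: [0.5546, -0.3675, 0.0207]
ee_rot: [-3.141, 0.0, 3.022]
force: [-1.1, 0.4, 3.6]
width: 0.0438
gripper_force: 8.0
```

```bash
python3 go.py d3,.12 d3,.0405
```

```text
d3,.12 [ 8.7  36.33 -9.94]
d3,.0405 [ 8.7  36.33 -1.99]
t 3.05 [ 0.5546 -0.3675  0.0207] rot [-0.01  0.02 -0.03] w 0.0438 8.000233769416809 F [-1.1  0.4  3.6]
```

Request:
move_arm --rows '[{"translation":[0,0,-3],"rot":[0,0,0],"hand":0.8},{"translation":[0,0.5,-6],"rot":[0,0,0],"hand":0.8},{"translation":[1,4,-8],"rot":[0,0,0],"hand":0.8},{"translation":[2,8,-8],"rot":[0,0,0],"hand":0.8},{"translation":[3,12,-8],"rot":[0,0,0],"hand":0.8},{"translation":[4,16,-8],"rot":[0,0,0],"hand":0.8},{"translation":[5,20,-8],"rot":[0,0,0],"hand":0.8},{"translation":[6,24,-8],"rot":[0,0,0],"hand":0.8}]'

```text
t: 3.72
eef_pos: [0.5229, -0.1203, 0.1003]
ee_rot: [3.141, 0.0, 3.021]
force: [0.8, 0.4, 0.1]
width: 0.0435
gripper_force: 8.0
```

Request:
move_arm --rows '[{"translation":[1,4,0],"rot":[0,0,0],"hand":0.8},{"translation":[2,8,0],"rot":[0,0,0],"hand":0.8},{"translation":[2.6,11,0],"rot":[0,0,0],"hand":0.8},{"translation":[2.7,12.2,1],"rot":[0,0,0],"hand":0.8},{"translation":[2.7,12.2,2],"rot":[0,0,0],"hand":0.8},{"translation":[2.7,12.2,2],"rot":[0,0,0],"hand":0.8},{"translation":[2.7,12.2,2],"rot":[0,0,0],"hand":0.8}]'

```text
t: 4.3
eef_pos: [0.5107, 0.0015, 0.0794]
ee_rot: [-3.14, -0.002, 3.021]
force: [-0.7, 0.3, 0.9]
width: 0.0437
gripper_force: 8.0
```

```bash
python3 go.py d3,.12 d3,.0395
```

```text
d3,.12 [-0.06  0.21 -4.06]
d3,.0395 [-0.07  0.22  3.99]
t 4.3 [0.5107 0.0015 0.0794] rot [-0.07 -0.12 -0.05] w 0.0437 7.999909669160843 F [-0.7  0.3  0.9]
```

Request:
move_arm --rows '[{"translation":[-0.1,0.2,1],"rot":[0,0,0],"hand":0.8},{"translation":[-0.1,0.2,2],"rot":[0,0,0],"hand":0.8},{"translation":[-0.1,0.2,3],"rot":[0,0,0],"hand":0.8},{"translation":[-0.1,0.2,3.5],"rot":[0,0,0],"hand":0.8},{"translation":[-0.1,0.2,3.9],"rot":[0,0,0],"hand":0.8},{"translation":[-0.1,0.2,3.9],"rot":[0,0,0],"hand":0.8},{"translation":[-0.1,0.2,3.9],"rot":[0,0,0],"hand":0.8},{"translation":[-0.1,0.2,3.9],"rot":[0,0,0],"hand":0.8}]'

```text
t: 4.97
eef_pos: [0.5129, 0.0042, 0.0416]
ee_rot: [3.141, 0.0, 3.022]
force: [0.5, -0.2, -1.2]
width: 0.0436
gripper_force: 8.0
```

```bash
python3 go.py d3,.0395; python3 - <<'E'
from h import *
for n in ['top','scene']:
    im,d=arm.grab_frame(n); cv2.imwrite(f'pics/{n}1.png',im[:,:,::-1])
a=cv2.imread('pics/top1.png')[130:290,220:420];b=cv2.imread('pics/scene1.png')[120:280,220:420]
cv2.imwrite('pics/c1.png',cv2.resize(np.hstack([a,b]),None,fx=2,fy=2))
E
```

```text
d3,.0395 [ 0.12 -0.08  0.21]
t 4.9667 [0.5129 0.0042 0.0416] rot [ 0.01  0.02 -0.04] w 0.0436 8.000004887580872 F [ 0.5 -0.2 -1.2]
```

View pics/c1.png

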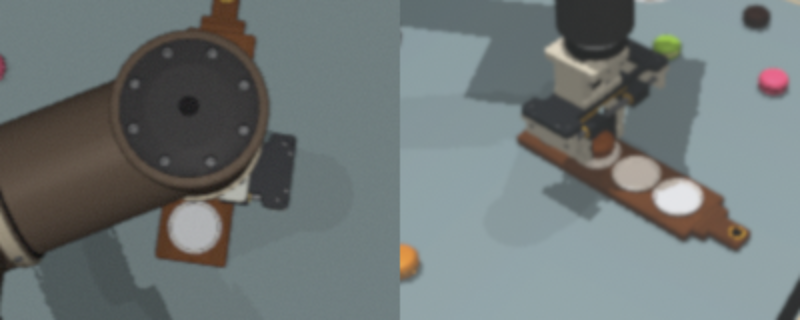

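The crop shows the milk macaron at about (600,148) held just above the third dish, with two free dishes on the handle side. Lower 2–3 mm and release.

Request:
move_arm --rows '[{"translation":[0.1,0,0.1],"rot":[0,0,0],"hand":0.8},{"translation":[0.1,-0.1,0.25],"rot":[0,0,0],"hand":0.8},{"translation":[0.1,-0.1,0.25],"rot":[0,0,0],"hand":0.8},{"translation":[0.1,-0.1,0.25],"rot":[0,0,0],"hand":0.8},{"translation":[0.1,-0.1,0.25],"rot":[0,0,0],"hand":0.8}]'

```text
t: 5.48
eef_pos: [0.5115, 0.0034, 0.0389]
ee_rot: [3.142, 0.0, 3.022]
force: [-0.0, 0.3, -0.0]
width: 0.0436
gripper_force: 8.0
```

```bash
python3 go.py d3,.0395
```

```text
d3,.0395 [-0.    0.03 -0.06]
t 5.4833 [0.5115 0.0034 0.0389] rot [ 0.    0.   -0.04] w 0.0436 7.9998645186424255 F [-0.   0.3 -0. ]
```

Now open gradually, rise and head for ivory.

Request:
move_arm --rows '[{"translation":[0,0,0],"rot":[0,0,0],"hand":0.45},{"translation":[0,0,0],"rot":[0,0,0],"hand":0.3},{"translation":[0,0,0],"rot":[0,0,0],"hand":0.2},{"translation":[0,0,0],"rot":[0,0,0],"hand":0.2},{"translation":[0,0,-1],"rot":[0,0,0],"hand":0.2},{"translation":[0,0,-3],"rot":[0,0,0],"hand":0},{"translation":[0,0,-6],"rot":[0,0,0],"hand":0},{"translation":[0,0,-8],"rot":[0,0,0],"hand":0}]'

```text
t: 6.15
eef_pos: [0.512, 0.0033, 0.1215]
ee_rot: [3.142, 0.001, 3.022]
force: [0.7, 0.3, 0.8]
width: 0.084
gripper_force: 0.0
```

```bash
python3 go.py ivory,.10
```

```text
ivory,.10 [-15.45 -27.19   2.17]
t 6.15 [0.512  0.0033 0.1215] rot [ 0.    0.07 -0.02] w 0.084 0.0 F [0.7 0.3 0.8]
```

Request:
move_arm --rows '[{"translation":[-15.5,-27.2,0],"rot":[0,0,0],"hand":0},{"translation":[-15.5,-27.2,0],"rot":[0,0,0],"hand":0},{"translation":[-15.5,-27.2,0],"rot":[0,0,0],"hand":0},{"translation":[-15.5,-27.2,0],"rot":[0,0,0],"hand":0},{"translation":[-15.5,-27.2,0],"rot":[0,0,0],"hand":0},{"translation":[-15.5,-27.2,0],"rot":[0,0,0],"hand":0},{"translation":[-15.5,-27.2,0],"rot":[0,0,0],"hand":0},{"translation":[-15.5,-27.2,2],"rot":[0,0,0],"hand":0}]'

```text
t: 6.82
eef_pos: [0.6364, -0.2903, 0.1033]
ee_rot: [-3.139, 0.007, 3.021]
force: [1.2, 0.4, 1.2]
width: 0.0877
gripper_force: 0.0
```

```bash
python3 go.py ivory,.0215; python3 - <<'E'
from m import *
I={}
for n in ['top','scene']:
    I[n],d=arm.grab_frame(n); cv2.imwrite(f'pics/{n}2.png',I[n][:,:,::-1])
measure(I['top'],I['scene'],['d3'])
a=cv2.imread('pics/top2.png')[120:280,220:420];b=cv2.imread('pics/scene2.png')[120:280,220:420]
cv2.imwrite('pics/c2.png',cv2.resize(np.hstack([a,b]),None,fx=2,fy=2))
E
```

```text
ivory,.0215 [0.46 0.5  8.18]
t 6.8167 [ 0.6364 -0.2903  0.1033] rot [-0.13  0.42 -0.09] w 0.0877 0.0 F [1.2 0.4 1.2]
d3 tri [0.5093 0.0153 0.0204] top [0.5135 0.0189] sc [0.506  0.0103] dia 68.0 49.1
```

View pics/c2.png

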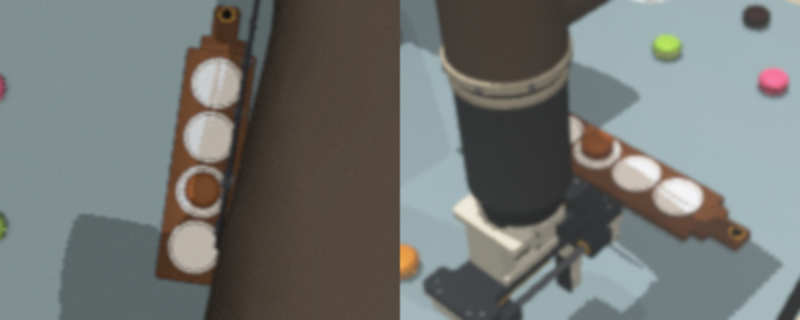

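Milk sits centred in the third dish (crop (203,190)). Descending on ivory.

Request:
move_arm --rows '[{"translation":[0,0,0],"rot":[0,0,0],"hand":0},{"translation":[0,0,1],"rot":[0,0,0],"hand":0},{"translation":[0,0,2],"rot":[0,0,0],"hand":0},{"translation":[0,0,3],"rot":[0,0,0],"hand":0},{"translation":[0,0,3],"rot":[0,0,0],"hand":0},{"translation":[0,0,3],"rot":[0,0,0],"hand":0}]'

```text
t: 7.42
eef_pos: [0.6323, -0.2844, 0.0681]
ee_rot: [3.142, -0.002, 3.023]
force: [-0.2, -0.5, 0.9]
width: 0.088
gripper_force: 0.0
```

```bash
python3 go.py ivory,.0215
```

```text
ivory,.0215 [-0.08 -0.05  4.66]
t 7.4167 [ 0.6323 -0.2844  0.0681] rot [ 0.   -0.09  0.01] w 0.088 0.0 F [-0.2 -0.5  0.9]
```

Request:
move_arm --rows '[{"translation":[0,0,2],"rot":[0,0,0],"hand":0},{"translation":[0,0,4],"rot":[0,0,0],"hand":0.2},{"translation":[0,0,4.7],"rot":[0,0,0],"hand":0.3},{"translation":[0,0,4.7],"rot":[0,0,0],"hand":0.3},{"translation":[0,0,4.7],"rot":[0,0,0],"hand":0.3},{"translation":[0,0,4.7],"rot":[0,0,0],"hand":0.8},{"translation":[0,0,4.7],"rot":[0,0,0],"hand":0.8},{"translation":[0,0,4.7],"rot":[0,0,0],"hand":0.8}]'

```text
t: 8.08
eef_pos: [0.6335, -0.2854, 0.0231]
ee_rot: [-3.141, 0.002, 3.022]
force: [0.1, -0.0, 0.2]
width: 0.0464
gripper_force: 0.0
```

Request:
move_arm --rows '[{"translation":[0,0,0],"rot":[0,0,0],"hand":0.8},{"translation":[0,0,0],"rot":[0,0,0],"hand":0.8},{"translation":[0,0,0],"rot":[0,0,0],"hand":0.8}]'

```text
t: 8.33
eef_pos: [0.6334, -0.2854, 0.0228]
ee_rot: [-3.141, 0.001, 3.022]
force: [-1.2, 1.3, 6.0]
width: 0.0434
gripper_force: 8.0
```

```bash
python3 go.py d1,.1
```

```text
d1,.1 [ 2.33 27.24 -7.73]
t 8.3333 [ 0.6334 -0.2854  0.0228] rot [-0.02  0.08 -0.03] w 0.0434 8.000317141413689 F [-1.2  1.3  6. ]
```

Request:
move_arm --rows '[{"translation":[0,0,-3],"rot":[0,0,0],"hand":0.8},{"translation":[0,0.5,-6],"rot":[0,0,0],"hand":0.8},{"translation":[0.3,4,-7.5],"rot":[0,0,0],"hand":0.8},{"translation":[0.6,8,-7.5],"rot":[0,0,0],"hand":0.8},{"translation":[1,12,-7.5],"rot":[0,0,0],"hand":0.8},{"translation":[1.4,16,-7.5],"rot":[0,0,0],"hand":0.8},{"translation":[1.8,20,-7.5],"rot":[0,0,0],"hand":0.8},{"translation":[2.3,24,-7.5],"rot":[0,0,0],"hand":0.8}]'

```text
t: 9.0
eef_pos: [0.6384, -0.0425, 0.0969]
ee_rot: [3.142, 0.0, 3.021]
force: [0.4, -0.0, 0.3]
width: 0.0437
gripper_force: 8.0
```

Request:
move_arm --rows '[{"translation":[0,2.5,0],"rot":[0,0,0],"hand":0.8},{"translation":[0,3.2,1],"rot":[0,0,0],"hand":0.8},{"translation":[0,3.2,2],"rot":[0,0,0],"hand":0.8},{"translation":[0,3.2,3],"rot":[0,0,0],"hand":0.8},{"translation":[0,3.2,3],"rot":[0,0,0],"hand":0.8},{"translation":[0,3.2,3],"rot":[0,0,0],"hand":0.8},{"translation":[0,3.2,3],"rot":[0,0,0],"hand":0.8}]'

```text
t: 9.58
eef_pos: [0.6425, -0.0137, 0.0667]
ee_rot: [-3.141, -0.0, 3.02]
force: [0.1, -0.1, 0.0]
width: 0.0437
gripper_force: 8.0
```

```bash
python3 go.py d1,.0415
```

```text
d1,.0415 [-0.    0.17  2.52]
t 9.5833 [ 0.6425 -0.0137  0.0667] rot [-0.02 -0.03 -0.13] w 0.0437 7.999933362007141 F [ 0.1 -0.1  0. ]
```

Request:
move_arm --rows '[{"translation":[0,0.15,1],"rot":[0,0,0],"hand":0.8},{"translation":[0,0.15,2],"rot":[0,0,0],"hand":0.8},{"translation":[0,0.15,2.3],"rot":[0,0,0],"hand":0.8},{"translation":[0,0.15,2.5],"rot":[0,0,0],"hand":0.8},{"translation":[0,0.15,2.5],"rot":[0,0,0],"hand":0.8},{"translation":[0,0.15,2.5],"rot":[0,0,0],"hand":0.8},{"translation":[0,0.15,2.5],"rot":[0,0,0],"hand":0.8}]'

```text
t: 10.17
eef_pos: [0.643, -0.0109, 0.042]
ee_rot: [3.141, 0.0, 3.022]
force: [0.1, 0.6, -0.6]
width: 0.0436
gripper_force: 8.0
```

```bash
python3 go.py d1,.041
```

```text
d1,.041 [ 0.01 -0.12  0.1 ]
t 10.1667 [ 0.643  -0.0109  0.042 ] rot [ 0.01  0.02 -0.04] w 0.0436 7.999924868345261 F [ 0.1  0.6 -0.6]
```

Request:
move_arm --rows '[{"translation":[0,-0.1,0.1],"rot":[0,0,0],"hand":0.8},{"translation":[0,-0.1,0.1],"rot":[0,0,0],"hand":0.8},{"translation":[0,-0.1,0.1],"rot":[0,0,0],"hand":0.45},{"translation":[0,-0.1,0.1],"rot":[0,0,0],"hand":0.3},{"translation":[0,-0.1,0.1],"rot":[0,0,0],"hand":0.2},{"translation":[0,-0.1,0.1],"rot":[0,0,0],"hand":0.2},{"translation":[0,-0.1,-1],"rot":[0,0,0],"hand":0.1},{"translation":[0,-0.1,-3],"rot":[0,0,0],"hand":0}]'

```text
t: 10.83
eef_pos: [0.641, -0.0123, 0.0704]
ee_rot: [-3.14, -0.004, 3.021]
force: [-0.4, -0.6, -0.2]
width: 0.0758
gripper_force: 0.0
```

Request:
move_arm --rows '[{"translation":[0,0,-3],"rot":[0,0,0],"hand":0},{"translation":[0,0,-3],"rot":[0,0,0],"hand":0},{"translation":[0,0,-3],"rot":[0,0,0],"hand":0}]'

```text
t: 11.08
eef_pos: [0.6442, -0.0116, 0.1049]
ee_rot: [3.14, 0.005, 3.022]
force: [-0.1, -0.4, -1.3]
width: 0.0869
gripper_force: 0.0
```

```bash
python3 go.py caramel,.10
```

```text
caramel,.10 [ 18.98 -28.66   0.36]
t 11.0833 [ 0.6442 -0.0116  0.1049] rot [ 0.09  0.26 -0.03] w 0.0869 0.0 F [-0.1 -0.4 -1.3]
```

Request:
move_arm --rows '[{"translation":[18.9,-28.6,0],"rot":[0,0,0],"hand":0},{"translation":[18.9,-28.6,0],"rot":[0,0,0],"hand":0},{"translation":[18.9,-28.6,0],"rot":[0,0,0],"hand":0},{"translation":[18.9,-28.6,0],"rot":[0,0,0],"hand":0},{"translation":[18.9,-28.6,0],"rot":[0,0,0],"hand":0},{"translation":[18.9,-28.6,0],"rot":[0,0,0],"hand":0},{"translation":[18.9,-28.6,0],"rot":[0,0,0],"hand":0},{"translation":[18.9,-28.6,0],"rot":[0,0,0],"hand":0}]'

```text
t: 11.75
eef_pos: [0.425, -0.267, 0.1018]
ee_rot: [3.141, -0.0, 3.022]
force: [0.6, -0.3, 0.2]
width: 0.0877
gripper_force: 0.0
```

Request:
move_arm --rows '[{"translation":[0.4,-0.6,0],"rot":[0,0,0],"hand":0},{"translation":[0.4,-0.6,1],"rot":[0,0,0],"hand":0},{"translation":[0.4,-0.6,3],"rot":[0,0,0],"hand":0},{"translation":[0.4,-0.6,3],"rot":[0,0,0],"hand":0},{"translation":[0.4,-0.6,3],"rot":[0,0,0],"hand":0},{"translation":[0.4,-0.6,3],"rot":[0,0,0],"hand":0}]'

```text
t: 12.25
eef_pos: [0.4227, -0.2712, 0.0719]
ee_rot: [-3.141, -0.001, 3.023]
force: [1.1, -0.1, 0.3]
width: 0.0878
gripper_force: 0.0
```

```bash
python3 go.py caramel,.0215; python3 - <<'E'
from m import *
I={}
for n in ['top','scene']:
    I[n],d=arm.grab_frame(n); cv2.imwrite(f'pics/{n}3.png',I[n][:,:,::-1])
a=cv2.imread('pics/top3.png')[120:280,220:420];b=cv2.imread('pics/scene3.png')[140:300,180:380]
cv2.imwrite('pics/c3.png',cv2.resize(np.hstack([a,b]),None,fx=2,fy=2))
E
```

```text
caramel,.0215 [ 0.08 -0.24  5.04]
t 12.25 [ 0.4227 -0.2712  0.0719] rot [-0.01 -0.04  0.02] w 0.0878 0.0 F [ 1.1 -0.1  0.3]
```

View pics/c3.png

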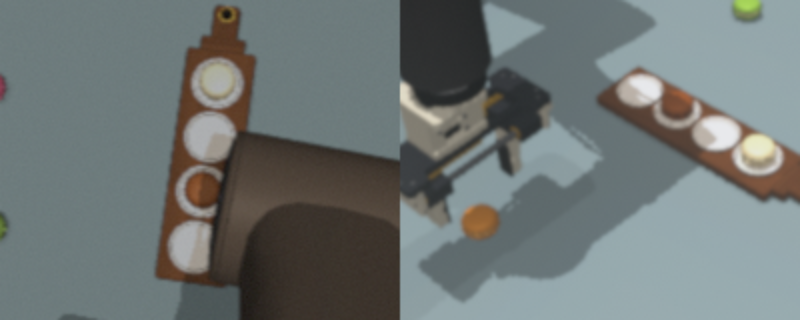

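Ivory is centred in dish_1 (crop (217,82)) and milk in dish_3; the open gripper is over the caramel (480,221). Descending to grasp it.

Request:
move_arm --rows '[{"translation":[0.1,-0.2,2],"rot":[0,0,0],"hand":0},{"translation":[0.1,-0.2,4],"rot":[0,0,0],"hand":0.2},{"translation":[0.1,-0.2,5.1],"rot":[0,0,0],"hand":0.3},{"translation":[0.1,-0.2,5.1],"rot":[0,0,0],"hand":0.3},{"translation":[0.1,-0.2,5.1],"rot":[0,0,0],"hand":0.3},{"translation":[0.1,-0.2,5.1],"rot":[0,0,0],"hand":0.8},{"translation":[0.1,-0.2,5.1],"rot":[0,0,0],"hand":0.8},{"translation":[0.1,-0.2,5.1],"rot":[0,0,0],"hand":0.8}]'

```text
t: 13.02
eef_pos: [0.4217, -0.2735, 0.0218]
ee_rot: [-3.141, 0.002, 3.022]
force: [-0.0, 0.3, -0.1]
width: 0.047
gripper_force: 0.0
```

Request:
move_arm --rows '[{"translation":[0,0,0],"rot":[0,0,0],"hand":0.8},{"translation":[0,0,0],"rot":[0,0,0],"hand":0.8},{"translation":[0,0,0],"rot":[0,0,0],"hand":0.8}]'

```text
t: 13.27
eef_pos: [0.4215, -0.2735, 0.0216]
ee_rot: [-3.141, 0.001, 3.022]
force: [-0.2, 0.3, 6.8]
width: 0.0436
gripper_force: 8.0
```

```bash
python3 go.py d2,.1
```

```text
d2,.1 [-12.25  28.6   -7.82]
t 13.2667 [ 0.4215 -0.2735  0.0216] rot [-0.01  0.08 -0.03] w 0.0436 8.000328317284584 F [-0.2  0.3  6.8]
```

Request:
move_arm --rows '[{"translation":[0,0,-3],"rot":[0,0,0],"hand":0.8},{"translation":[0,0.5,-6],"rot":[0,0,0],"hand":0.8},{"translation":[-1.6,4,-8],"rot":[0,0,0],"hand":0.8},{"translation":[-3.2,7.5,-8],"rot":[0,0,0],"hand":0.8},{"translation":[-4.8,11,-8],"rot":[0,0,0],"hand":0.8},{"translation":[-6.4,14.5,-8],"rot":[0,0,0],"hand":0.8},{"translation":[-8,18,-8],"rot":[0,0,0],"hand":0.8},{"translation":[-9.5,21.5,-8],"rot":[0,0,0],"hand":0.8}]'

```text
t: 13.93
eef_pos: [0.5418, -0.0696, 0.1013]
ee_rot: [3.141, 0.001, 3.022]
force: [0.5, -0.7, -0.1]
width: 0.0431
gripper_force: 8.0
```

Request:
move_arm --rows '[{"translation":[-1.5,3.5,0],"rot":[0,0,0],"hand":0.8},{"translation":[-2.5,6.5,0],"rot":[0,0,0],"hand":0.8},{"translation":[-2.7,7.1,1],"rot":[0,0,0],"hand":0.8},{"translation":[-2.7,7.1,2],"rot":[0,0,0],"hand":0.8},{"translation":[-2.7,7.1,3],"rot":[0,0,0],"hand":0.8},{"translation":[-2.7,7.1,3],"rot":[0,0,0],"hand":0.8},{"translation":[-2.7,7.1,3],"rot":[0,0,0],"hand":0.8},{"translation":[-2.7,7.1,3],"rot":[0,0,0],"hand":0.8}]'

```text
t: 14.6
eef_pos: [0.576, -0.0051, 0.071]
ee_rot: [-3.141, -0.0, 3.021]
force: [0.8, -0.1, -0.3]
width: 0.0438
gripper_force: 8.0
```

```bash
python3 go.py d2,.040
```

```text
d2,.040 [-0.1  0.1  3.1]
t 14.6 [ 0.576  -0.0051  0.071 ] rot [-0.02 -0.01 -0.11] w 0.0438 8.000036627054214 F [ 0.8 -0.1 -0.3]
```

Request:
move_arm --rows '[{"translation":[-0.1,0.05,1],"rot":[0,0,0],"hand":0.8},{"translation":[-0.1,0.05,2],"rot":[0,0,0],"hand":0.8},{"translation":[-0.1,0.05,2.7],"rot":[0,0,0],"hand":0.8},{"translation":[-0.1,0.05,3.0],"rot":[0,0,0],"hand":0.8},{"translation":[-0.1,0.05,3.0],"rot":[0,0,0],"hand":0.8},{"translation":[-0.1,0.05,3.0],"rot":[0,0,0],"hand":0.8},{"translation":[-0.1,0.05,3.0],"rot":[0,0,0],"hand":0.8}]'

```text
t: 15.18
eef_pos: [0.5775, -0.0036, 0.0409]
ee_rot: [3.142, 0.0, 3.022]
force: [0.0, 0.5, 0.2]
width: 0.0436
gripper_force: 8.0
```

```bash
python3 go.py d2,.040
```

```text
d2,.040 [ 0.02 -0.06  0.09]
t 15.1833 [ 0.5775 -0.0036  0.0409] rot [ 0.    0.01 -0.04] w 0.0436 7.999845743179321 F [0.  0.5 0.2]
```

Request:
move_arm --rows '[{"translation":[0,0,0.1],"rot":[0,0,0],"hand":0.8},{"translation":[0,0,0.1],"rot":[0,0,0],"hand":0.8},{"translation":[0,0,0.1],"rot":[0,0,0],"hand":0.45},{"translation":[0,0,0.1],"rot":[0,0,0],"hand":0.3},{"translation":[0,0,0.1],"rot":[0,0,0],"hand":0.2},{"translation":[0,0,0.1],"rot":[0,0,0],"hand":0.2},{"translation":[0,0,-1],"rot":[0,0,0],"hand":0.1},{"translation":[0,0,-3],"rot":[0,0,0],"hand":0}]'

```text
t: 15.85
eef_pos: [0.5758, -0.0041, 0.0697]
ee_rot: [-3.14, -0.004, 3.021]
force: [-0.3, -0.2, 0.6]
width: 0.0761
gripper_force: 0.0
```

Request:
move_arm --rows '[{"translation":[0,0,-3],"rot":[0,0,0],"hand":0},{"translation":[0,0,-5],"rot":[0,0,0],"hand":0},{"translation":[0,0,-5],"rot":[0,0,0],"hand":0},{"translation":[0,0,-5],"rot":[0,0,0],"hand":0}]'

```text
t: 16.18
eef_pos: [0.5783, -0.0034, 0.1231]
ee_rot: [3.14, 0.003, 3.022]
force: [-0.0, -0.3, -1.1]
width: 0.0872
gripper_force: 0.0
```

```bash
python3 go.py dark,.12
```

```text
dark,.12 [ 8.53 40.26  0.34]
t 16.1833 [ 0.5783 -0.0034  0.1231] rot [ 0.09  0.2  -0.04] w 0.0872 0.0 F [-0.  -0.3 -1.1]
```

Request:
move_arm --rows '[{"translation":[8.4,40.3,0],"rot":[0,0,0],"hand":0},{"translation":[8.4,40.3,0],"rot":[0,0,0],"hand":0},{"translation":[8.4,40.3,0],"rot":[0,0,0],"hand":0},{"translation":[8.4,40.3,0],"rot":[0,0,0],"hand":0},{"translation":[8.4,40.3,0],"rot":[0,0,0],"hand":0},{"translation":[8.4,40.3,0],"rot":[0,0,0],"hand":0},{"translation":[8.4,40.3,0],"rot":[0,0,0],"hand":0},{"translation":[8.4,40.3,0],"rot":[0,0,0],"hand":0}]'

```text
t: 16.85
eef_pos: [0.5478, 0.33, 0.1201]
ee_rot: [-3.14, -0.001, 3.022]
force: [2.2, -0.3, -0.5]
width: 0.0875
gripper_force: 0.0
```

```bash
python3 go.py dark,.07
```

```text
dark,.07 [1.51 7.52 5.01]
t 16.85 [0.5478 0.33   0.1201] rot [-0.07 -0.06 -0.04] w 0.0875 0.0 F [ 2.2 -0.3 -0.5]
```

Request:
move_arm --rows '[{"translation":[1.5,7.5,0],"rot":[0,0,0],"hand":0},{"translation":[1.5,7.5,0],"rot":[0,0,0],"hand":0},{"translation":[1.5,7.5,2],"rot":[0,0,0],"hand":0},{"translation":[1.5,7.5,5],"rot":[0,0,0],"hand":0},{"translation":[1.5,7.5,5],"rot":[0,0,0],"hand":0},{"translation":[1.5,7.5,5],"rot":[0,0,0],"hand":0},{"translation":[1.5,7.5,5],"rot":[0,0,0],"hand":0}]'

```text
t: 17.43
eef_pos: [0.5434, 0.4044, 0.0715]
ee_rot: [-3.141, 0.0, 3.022]
force: [0.7, 0.3, 0.1]
width: 0.0876
gripper_force: 0.0
```

```bash
python3 go.py dark,.0215; python3 - <<'E'
from m import *
I={}
for n in ['top','scene']:
    I[n],d=arm.grab_frame(n); cv2.imwrite(f'pics/{n}4.png',I[n][:,:,::-1])
a=cv2.imread('pics/top4.png')[120:280,220:420];b=cv2.imread('pics/scene4.png')[90:250,270:470]
cv2.imwrite('pics/c4.png',cv2.resize(np.hstack([a,b]),None,fx=2,fy=2))
E
```

```text
dark,.0215 [0.18 0.19 5.  ]
t 17.4333 [0.5434 0.4044 0.0715] rot [-0.04  0.01 -0.04] w 0.0876 0.0 F [0.7 0.3 0.1]
```

View pics/c4.png

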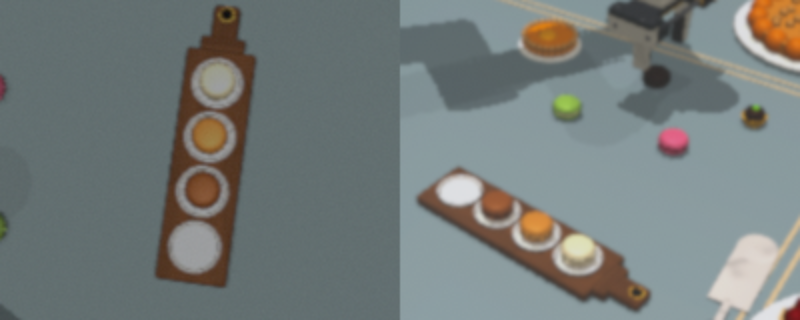

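Ivory, caramel and milk are centred in dishes 1–3 (crop (217,82), (210,135), (203,190)), and dish_4 (195,247) is empty. The gripper is over the dark one. Grasping it.

Request:
move_arm --rows '[{"translation":[0.15,0.15,2],"rot":[0,0,0],"hand":0},{"translation":[0.15,0.15,4],"rot":[0,0,0],"hand":0.2},{"translation":[0.15,0.15,5.0],"rot":[0,0,0],"hand":0.3},{"translation":[0.15,0.15,5.0],"rot":[0,0,0],"hand":0.3},{"translation":[0.15,0.15,5.0],"rot":[0,0,0],"hand":0.3},{"translation":[0.15,0.15,5.0],"rot":[0,0,0],"hand":0.8},{"translation":[0.15,0.15,5.0],"rot":[0,0,0],"hand":0.8},{"translation":[0.15,0.15,5.0],"rot":[0,0,0],"hand":0.8}]'

```text
t: 18.2
eef_pos: [0.5422, 0.4068, 0.0221]
ee_rot: [3.14, 0.001, 3.022]
force: [0.0, -0.3, 0.8]
width: 0.0466
gripper_force: 0.0
```

Request:
move_arm --rows '[{"translation":[0,0,0],"rot":[0,0,0],"hand":0.8},{"translation":[0,0,0],"rot":[0,0,0],"hand":0.8},{"translation":[0,0,0],"rot":[0,0,0],"hand":0.8}]'

```text
t: 18.45
eef_pos: [0.5421, 0.4068, 0.0219]
ee_rot: [3.14, 0.001, 3.022]
force: [-1.5, -0.0, 6.1]
width: 0.0437
gripper_force: 8.0
```

```bash
python3 go.py d4,.12
```

```text
d4,.12 [  4.8  -40.38  -9.86]
t 18.45 [0.5421 0.4068 0.0219] rot [ 0.06  0.06 -0.03] w 0.0437 8.001814484596252 F [-1.5 -0.   6.1]
```

Request:
move_arm --rows '[{"translation":[0,0,-3],"rot":[0,0,0],"hand":0.8},{"translation":[0,0,-6.5],"rot":[0,0,0],"hand":0.8},{"translation":[0.2,-1.5,-9.5],"rot":[0,0,0],"hand":0.8},{"translation":[0.6,-5.2,-10],"rot":[0,0,0],"hand":0.8},{"translation":[1,-9,-10],"rot":[0,0,0],"hand":0.8},{"translation":[1.5,-13,-10],"rot":[0,0,0],"hand":0.8},{"translation":[2,-17,-10],"rot":[0,0,0],"hand":0.8},{"translation":[2.5,-21,-10],"rot":[0,0,0],"hand":0.8}]'

```text
t: 19.12
eef_pos: [0.4908, 0.1991, 0.1209]
ee_rot: [3.141, -0.0, 3.022]
force: [1.2, -0.5, -0.2]
width: 0.0437
gripper_force: 8.0
```

Request:
move_arm --rows '[{"translation":[0.5,-4,0],"rot":[0,0,0],"hand":0.8},{"translation":[1,-8,0],"rot":[0,0,0],"hand":0.8},{"translation":[1.5,-12,0],"rot":[0,0,0],"hand":0.8},{"translation":[2,-16,0],"rot":[0,0,0],"hand":0.8},{"translation":[2.3,-19,0],"rot":[0,0,0],"hand":0.8},{"translation":[2.3,-19.4,1],"rot":[0,0,0],"hand":0.8},{"translation":[2.3,-19.4,3],"rot":[0,0,0],"hand":0.8},{"translation":[2.3,-19.4,4],"rot":[0,0,0],"hand":0.8}]'

```text
t: 19.78
eef_pos: [0.445, 0.01, 0.0799]
ee_rot: [3.141, -0.0, 3.02]
force: [-0.6, 0.3, -1.0]
width: 0.0438
gripper_force: 8.0
```

Request:
move_arm --rows '[{"translation":[0,0,0.5],"rot":[0,0,0],"hand":0.8},{"translation":[0,0,1],"rot":[0,0,0],"hand":0.8},{"translation":[0,0,1],"rot":[0,0,0],"hand":0.8},{"translation":[0,0,1],"rot":[0,0,0],"hand":0.8}]'

```text
t: 20.12
eef_pos: [0.4458, 0.0112, 0.071]
ee_rot: [-3.141, -0.0, 3.022]
force: [0.3, 0.4, 0.5]
width: 0.0435
gripper_force: 8.0
```

```bash
python3 go.py d4,.0405
```

```text
d4,.0405 [-0.02  0.03  3.05]
t 20.1167 [0.4458 0.0112 0.071 ] rot [-0.01 -0.   -0.02] w 0.0435 7.999893128871918 F [0.3 0.4 0.5]
```

Request:
move_arm --rows '[{"translation":[0,0,1],"rot":[0,0,0],"hand":0.8},{"translation":[0,0,2],"rot":[0,0,0],"hand":0.8},{"translation":[0,0,2.7],"rot":[0,0,0],"hand":0.8},{"translation":[0,0,3.0],"rot":[0,0,0],"hand":0.8},{"translation":[0,0,3.0],"rot":[0,0,0],"hand":0.8},{"translation":[0,0,3.0],"rot":[0,0,0],"hand":0.8},{"translation":[0,0,3.0],"rot":[0,0,0],"hand":0.8}]'

```text
t: 20.7
eef_pos: [0.446, 0.0112, 0.0413]
ee_rot: [3.141, 0.001, 3.022]
force: [0.4, 0.4, 0.0]
width: 0.0437
gripper_force: 8.0
```

```bash
python3 go.py d4,.0401
```

```text
d4,.0401 [-0.    0.03  0.12]
t 20.7 [0.446  0.0112 0.0413] rot [ 0.02  0.04 -0.03] w 0.0437 7.9998283088207245 F [0.4 0.4 0. ]
```

Request:
move_arm --rows '[{"translation":[0,0,0.1],"rot":[0,0,0],"hand":0.8},{"translation":[0,0,0.1],"rot":[0,0,0],"hand":0.8},{"translation":[0,0,0.1],"rot":[0,0,0],"hand":0.45},{"translation":[0,0,0.1],"rot":[0,0,0],"hand":0.3},{"translation":[0,0,0.1],"rot":[0,0,0],"hand":0.2},{"translation":[0,0,0.1],"rot":[0,0,0],"hand":0.2},{"translation":[0,0,-1],"rot":[0,0,0],"hand":0.1},{"translation":[0,0,-3],"rot":[0,0,0],"hand":0}]'

```text
t: 21.37
eef_pos: [0.4442, 0.0104, 0.0696]
ee_rot: [-3.139, -0.004, 3.021]
force: [-0.5, 0.4, -0.3]
width: 0.0759
gripper_force: 0.0
```

Request:
move_arm --rows '[{"translation":[0,0,-4],"rot":[0,0,0],"hand":0},{"translation":[0,0,-8],"rot":[0,0,0],"hand":0},{"translation":[0,-4,-10],"rot":[0,0,0],"hand":0},{"translation":[0,-8,-10],"rot":[0,0,0],"hand":0},{"translation":[0,-12,-10],"rot":[0,0,0],"hand":0},{"translation":[0,-16,-10],"rot":[0,0,0],"hand":0},{"translation":[0,-20,-10],"rot":[0,0,0],"hand":0},{"translation":[0,-24,-10],"rot":[0,0,0],"hand":0}]'

```text
t: 22.03
eef_pos: [0.4163, -0.229, 0.1712]
ee_rot: [3.142, 0.001, 3.022]
force: [1.6, 1.1, 0.3]
width: 0.0874
gripper_force: 0.0
```

Request:
move_arm --rows '[{"translation":[0,-4,0],"rot":[0,0,0],"hand":0},{"translation":[0,-4,0],"rot":[0,0,0],"hand":0},{"translation":[0,-4,0],"rot":[0,0,0],"hand":0},{"translation":[0,-4,0],"rot":[0,0,0],"hand":0}]'

```text
t: 22.37
eef_pos: [0.4117, -0.2672, 0.1706]
ee_rot: [3.141, -0.001, 3.02]
force: [-0.1, 1.2, 0.3]
width: 0.0876
gripper_force: 0.0
```

```bash
python3 - <<'E'
from m import *
I={}
for n in ['top','scene']:
    I[n],d=arm.grab_frame(n); cv2.imwrite(f'pics/{n}5.png',I[n][:,:,::-1])
measure(I['top'],I['scene'],['pink','green'])
a=cv2.imread('pics/top5.png')[120:280,200:400];b=cv2.imread('pics/scene5.png')[90:250,230:430]
cv2.imwrite('pics/c5.png',cv2.resize(np.hstack([a,b]),None,fx=2,fy=2))
E
```

```text
pink tri [0.6365 0.2701 0.0156] top [0.6359 0.27  ] sc [0.636  0.2747] dia 44.2 38.1
green tri [0.4647 0.261  0.019 ] top [0.464 0.262] sc [0.4612 0.2693] dia 40.6 32.5
```

View pics/c5.png

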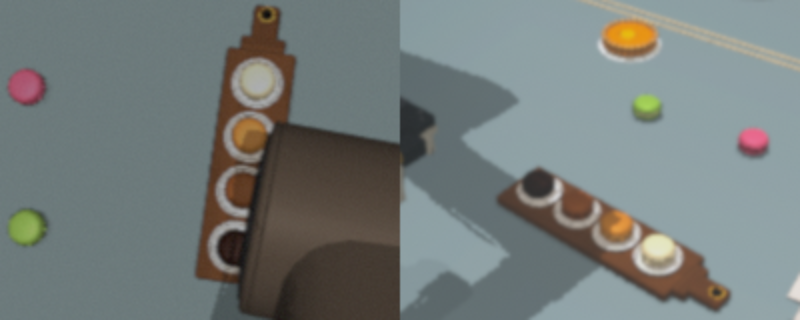

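All four sit flat and centred in order, with ivory by the handle (258,82) and dark at the far end (scene crop (538,183)). Pink and green are unmoved.

```bash
python3 -c "
from station import arm
print(arm.job_done())"
```

```text
the job is handed in; nothing more can be done
None
```

The job is handed in: ivory, caramel, milk and dark macarons lie flat in dishes 1 to 4, pink and green have not moved, and it took about 22 s of the 99 s; the hand-in call returned no verdict.

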